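# Open the clean-parts case by its hidden rim release

## Task

The grey clean-parts case has a release notch hidden somewhere along its front rim, best found by sweeping a fingertip along the top of the rim. Find the notch and press the key inside it all the way down so that the lid pops ajar, and move clear. Do not grasp, lift or prise anything: leave the lid itself alone, and do not disturb the loose vial, clamp and gasket pack standing round the case.

Things in the scene. Friction and masses are not known exactly. Their poses are not given: they have to be found in the camera images.
- case: Grey plastic clean-parts case with a clear-windowed lid, fixed to the worktop: 150 mm deep (x), 270 mm long (y), top at z = 50 mm. Origin on its underside, midway along its length; the front (-x) face is 80 mm from the origin, the back 70 mm. The flat front rim (x -80 to -42 mm) runs the whole length, top at z = 50 mm, rigid; the lid lies behind it, flush with it.
- rim_right (a point): Right (-y) end of the notched part of the rim's top: case frame x = -65, y = -120, z = 50 mm. Case axes. From here to rim_left the rim is four equal 60 mm lengths; the notch is in the middle of one of them (case y = -90, -30, +30 or +90 mm; it differs each time and is not reported).
- rim_left (a point): Left (+y) end of the notched part of the rim's top: case frame x = -65, y = +120, z = 50 mm. Case axes. The notch is 50 mm long (y) and 30 mm deep (x from -80 to -50 mm in the case frame), open above and to the front, the same grey as the rim, so hard to see. In it the key's top lies 6 mm below the rim.
- release_key (a joint): The release key in the notch, its top 28 x 48 mm, grey: 0 = up (6 mm below the rim), 0.007 m = fully pressed (13 mm below the rim). It moves straight down under about 7 N, lifts the lid by a linkage as it goes, has no spring back and stays where it is left.
- lid (a joint): The lid's hinge along the back of the case: 0 = shut, 0.28 rad = ajar, its front edge some 30 mm up; it opens only as the key goes down (40 rad per m of key travel).
- lid_front (a point): Middle of the upper front edge of the lid, which is a flat panel with a grey frame and a clear window, 6 mm thick, 106 mm by 267 mm, hinged 69 mm behind the case's origin and 47 mm up. Shut, this point is at x = -37, z = 50 mm in the case frame, next to the rim.
- loose_vial: Loose glass vial with a red cap standing upright beyond the right (-y) end of the case, 19 mm across, 58 mm high; origin at the centre of its underside.
- loose_clamp: Loose metal pipe clamp with a red wing nut lying beyond the left (+y) end of the case, 57 x 88 x 17 mm; origin at the centre of its underside.
- loose_gasket: Loose pack of copper gaskets lying in front of the case, ring 49 mm across, 10 mm high; origin at the centre of its underside.
Things that resemble listed ones, but are neither listed nor needed, are in the scene too. Leave any pink look-alike of the loose_vial alone.

How it is judged (in metres and radians):
At the end, for the whole second after the job is handed in: The release key is down by more than 5.5 mm of its 7 mm, the lid stands ajar by more than 0.2 rad and is still, the vial is upright and the three loose things are within 20 mm of where they were (value of joint release_key above 0.0055 m and value of joint lid above 0.2 rad and velocity of joint lid below 0.1 rad/s and angle between loose_vial's own z axis and vertical below 0.2 rad and distance of each of loose_vial, loose_clamp, loose_gasket from where it was at the start of the episode below 0.02 m); the robot touches nothing.
It fails at once if the lid itself is prised, lifted or pushed (more than 10 N on it) (contact force between any of the fingers, the arm and lid above 10 N).
It fails at once if the vial, the clamp or the gasket pack is lifted or moved by more than 20 mm (distance of any of loose_vial, loose_clamp, loose_gasket from where it was at the start of the episode above 0.02 m).
It fails at once if the vial is tipped (angle between loose_vial's own z axis and vertical above 0.35 rad).
It also fails if it takes over 51 s, if anything falls off the work surface, if the arm or the gripper's body presses on something with over 40 N, if the wrist force passes 120 N, or if a joint passes its speed limit or range.

## Robot

A 7-joint arm with a two-finger parallel gripper is mounted at the origin on a cart in front of the work surface, level with it; the furniture and walls round the work are solid. World frame = base frame: x ahead of the robot, y to its left, z up, the work surface at z = 0. Lengths are in m, angles in degrees, forces in N, time in s.
With the tool pointing down it reaches from about 0.425 to 0.875 m from the base axis. Payload 9.9 kg.
Tool frame: the origin (TCP) lies between the finger pads; the fingertips stand 19 mm ahead of it and the grasp point (between the pads) is the TCP (tip_extent is the distance from the TCP to the fingertips, in m); z points along the fingers, x is the direction in which the jaws open and shut, and the axes are right-handed (so a half turn about z gives the same grasp; the last joint's range is limited). The gripper opens to 85 mm and grips with 20 to 120 N. Pads are 22 mm wide; open, the fingers measure 114 mm over their backs; the gripper's body (76 mm by 85 mm) begins 54 mm behind the grasp point. The pads swing forward as they close: fully open they stand 13 mm farther back than shut.
Start: joints at [-4.801, 32.985, 1.427, 82.34, -0.859, 64.687, -3.237], TCP at [0.675, 0, 0.217] pointing down, gripper open.
Joint ranges: [-157.87, 157.87], [-19.46, 123.44], [-87.15, 90], [11.01, 140.99], [-62.26, 242.26], [9.8, 113.94], [-161.44, 161.44]. Speed limits (degrees/s): [127.2, 127.2, 172.46, 172.46, 180, 180, 180].

## Interface

Orientations are given as [roll, pitch, yaw] about the fixed x, y, z axes, in that order (R = Rz(yaw) Ry(pitch) Rx(roll)).
In Python, from rig import * gives the robot as it stands.
- The arm moves only by the tool send_rows, never from a script. Its arguments are lists of equal length, an entry for each row: "angular": the turn, a rotation vector about the tool's x, y, z in degrees, a list of three; "slide": the shift along the tool's x, y, z in m, a list of three; "claw": the closure, from 0 (fully open) to 1 (shut). A call has exactly 10 rows; each row is the pose to reach, as a shift and turn from the pose measured when the call began, along the tool's axes at that moment; what a row does not reach only later rows make up. A row lasts 1/12 s, in which the tool goes at most 41.7 mm and 7.16 degrees, less where a joint would pass 70% of its speed; a pose out of reach is approached as far as the arm can. A call with a gripper value outside its range is refused whole. The fingers move at their own pace and stop on an object; the grip force is fixed at half the most. Time passes only in rows, so rows that repeat a pose let the fingers close, or fill a call up. It gives the time, the measured TCP pose, the force and the opening at its end, in the units of the state.
- get_obs(): the state, without advancing time (a new reading comes with each control period).
- grab_frame(name): name is "scene" or "side" or "wrist"; returns the picture (420x560x3 uint8, red, green, blue); there is no depth.
- camera_params(name): a dict with "camera_matrix" (3x3 intrinsics, pixels), "pose" (4x4, takes a point from camera to world coordinates); the wrist camera has in their place "T_tool_cam" (4x4, takes a point from camera to tool coordinates, whose origin is the TCP and whose axes are the tool frame's). Camera axes: x right, y up, looking along -z (the intrinsics and any distortion apply to the point x, -y, -z); pixel columns grow to the right and rows downward; lengths in m; the calibration is good to about 2 mm. A picture is of the moment at which its call begins: read the wrist's pose just before it. camera_params takes no time and is no camera call.
- sign_off(): hands the job in, once; it reports no verdict.
The state is a dict: "time": time; "q": joint angles; "qd": joint speeds; "joint_efforts": joint torques, N m; "tool_pos": TCP position; "ee_rot": TCP orientation; "wrist_force": force on the tool from outside, world axes, zero at the start; "ft_torque": the same for the moment, N m; "gripper_width": opening from 0.0 (shut) to 1.0 (fully open).
Only numpy, scipy, OpenCV 4.12 (cv2) and the standard library are available. Lean on these libraries where they do the work, as an engineer would, in place of code of your own. Each camera call takes 0.05 s, during which the arm holds its last target. There are 200 camera calls.

## Working session

There is one attempt and no reset: what is moved stays moved. The work goes in short steps, Python scripts to look and compute and a tool call to move; the robot and the scene stay as the last step left them, time stands still between calls to the robot, and variables do not carry over. Pictures are saved under pics/ and viewed, about 8 in all and at most 12, crops included, and the job is handed in when it is done.

Besides the shell and the picture viewer there is one more tool, called after "Request:" as a command line: name --argument value ..., lists and objects as JSON in quotes. send_rows: Moves the arm, as the interface text tells. Its arguments: {"type":"object","properties":{"angular":{"type":"array","items":{"type":"array","items":{"type":"number"}}},"slide":{"type":"array","items":{"type":"array","items":{"type":"number"}}},"claw":{"type":"array","items":{"type":"number"}}},"required":["angular","slide","claw"]}

```bash
mkdir -p pics; ls
python3 - <<'E'
from rig import *
import cv2,numpy as np
print(get_obs())
for n in ("scene","side","wrist"):
    cv2.imwrite(f"pics/{n}0.png",grab_frame(n)[:,:,::-1]); print(n,camera_params(n))
E
```

```text
pics
{'time': 0.0, 'q': array([-4.80086173, 33.0330799 ,  1.42298902, 82.38823303, -0.85945853,
       64.68791912, -3.23785743]), 'qd': array([ 0.0768297 , -0.00274765, -0.03807385, -0.10742455, -0.07880193,
        0.09360937,  0.07301672]), 'joint_efforts': array([ 1.10782021e-03, -7.65753937e+01,  2.25157209e+00, -2.85965914e+01,
        1.54639565e-02,  1.25475466e-02,  7.09064329e-05]), 'tool_pos': array([6.74496098e-01, 1.39681165e-06, 2.16626508e-01]), 'ee_rot': array([1.79995083e+02, 9.85413297e-02, 1.13636698e-03]), 'wrist_force': array([ 0.18799898, -0.10509497,  0.83565995]), 'ft_torque': array([-0.02605906,  0.03901583, -0.01258113]), 'gripper_width': 1.0019006878701529}
scene {'camera_matrix': array([[475.7356515 ,   0.        , 277.23598879],
       [  0.        , 475.7356515 , 207.11091263],
       [  0.        ,   0.        ,   1.        ]]), 'pose': array([[ 0.85940843,  0.28199519, -0.42649252,  0.11848677],
       [-0.51116172,  0.4552146 , -0.72903591, -0.69483909],
       [-0.011439  ,  0.84454626,  0.53536041,  0.62708506],
       [ 0.        ,  0.        ,  0.
[... 292 characters left out ...]
, -0.33904724,  0.90675611,  0.91865432],
       [ 0.02484508,  0.93410195,  0.3561408 ,  0.3923163 ],
       [ 0.        ,  0.        ,  0.        ,  1.        ]])}
wrist {'camera_matrix': array([[324.50000642,   0.        , 285.24186292],
       [  0.        , 324.50000642, 207.85726601],
       [  0.        ,   0.        ,   1.        ]]), 'T_tool_cam': array([[ 9.99998884e-01,  6.45381875e-04, -1.34758014e-03,
         1.37205124e-03],
       [ 2.69862908e-04, -9.65084113e-01, -2.61940034e-01,
        -6.56409041e-02],
       [-1.46957954e-03,  2.61939378e-01, -9.65083210e-01,
        -1.55695595e-01],
       [ 0.00000000e+00,  0.00000000e+00,  0.00000000e+00,
         1.00000000e+00]])}
```

View pics/scene0.png

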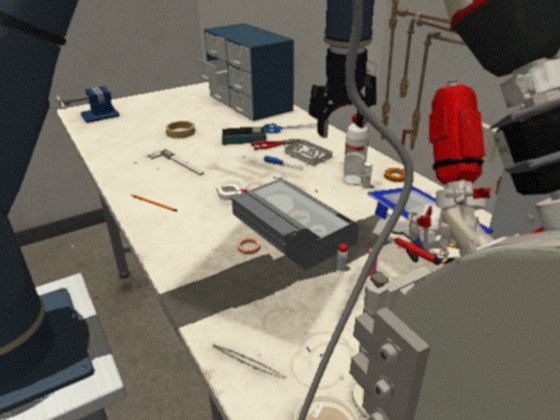

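View pics/wrist0.png

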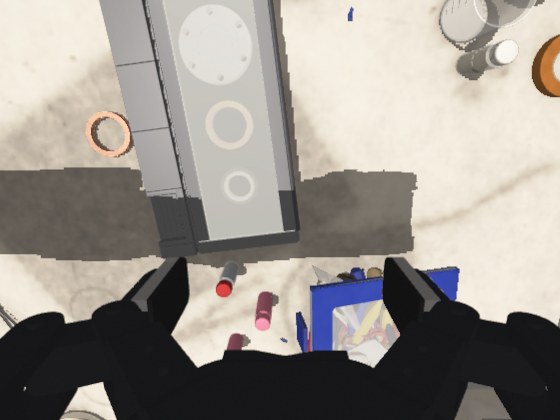

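The scene view shows the case at (290,220), its rim facing lower left. The gasket is at (248,245), the red-capped vial at (342,257) and the clamp at (230,190). In the wrist view the rim runs from (120,0) to (178,245), the vial is at (227,280) and the pink look-alikes are at (263,310) and (235,345).

```bash
cat > h.py <<'E'
from rig import *
import cv2,numpy as np
from scipy.spatial.transform import Rotation as R
def cam(n,pos=None,rpy=None):
    p=camera_params(n); K=p["camera_matrix"]
    if n!="wrist": return K,p["pose"]
    T=np.eye(4);T[:3,:3]=R.from_euler("xyz",rpy,degrees=True).as_matrix();T[:3,3]=pos
    return K,T@p["T_tool_cam"]
def ray(c,u,v,z):
    K,T=c; d=T[:3,:3]@np.array([(u-K[0,2])/K[0,0],-(v-K[1,2])/K[1,1],-1]); o=T[:3,3]
    return o+d*(z-o[2])/d[2]
def proj(c,P):
    K,T=c; q=T[:3,:3].T@(np.asarray(P)-T[:3,3]); return K[0,2]-K[0,0]*q[0]/q[2],K[1,2]+K[1,1]*q[1]/q[2]
W0=cam("wrist",[.6745,0,.2166],[180,.0985,0])
E
python3 - <<'E'
from h import *
a=cv2.imread("pics/wrist0.png")[0:300,80:310]
a=cv2.convertScaleAbs(a,alpha=1.5,beta=30)
a=cv2.resize(a,None,fx=2,fy=2,interpolation=3)
b=cv2.imread("pics/scene0.png")[150:290,210:380]
b=cv2.resize(b,(340,280),interpolation=3)
o=np.zeros((600,800,3),np.uint8);o[:,:460]=a;o[:280,460:]=b
cv2.imwrite("pics/crop1.png",o)
E
```

```text
(no output)
```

View pics/crop1.png

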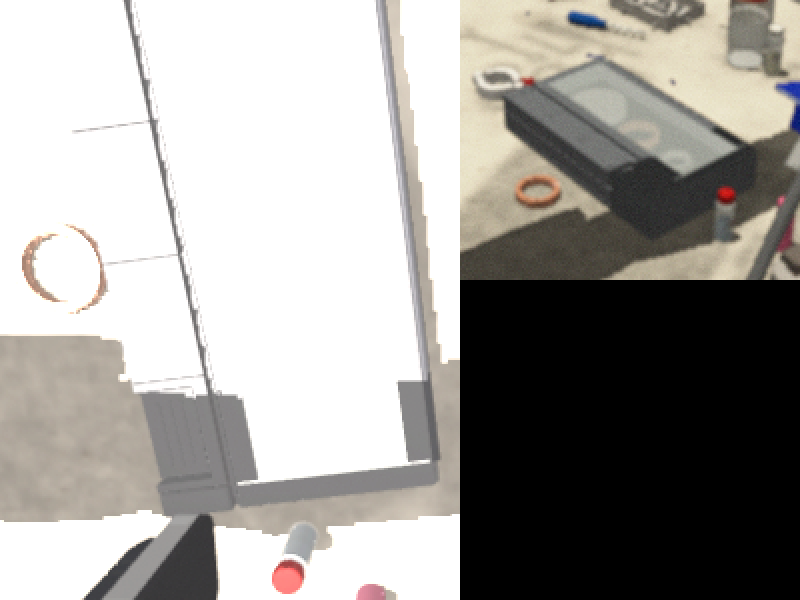

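The crop shows seams across the rim ending at crop (153,122), (180,255) and (206,376). A recessed ribbed area at crop (145-215, 390-480) lies in the rightmost length, and the scene crop agrees. I take case y = -90 as the candidate notch and will fit the case pose.

Run:
```python
from h import *
c=W0
P={k:ray(c,80+u/2,v/2,.05) for k,(u,v) in dict(s1=(153,122),s0=(180,255),s_1=(206,376),fr=(165,515),br=(438,485),seamend=(234,507),n1=(142,393),n2=(212,478),n3=(160,487)).items()}
for k,v in P.items(): print(k,v.round(4))
print("vial",ray(c,80+305/2,530/2,0),"cap",ray(c,80+288/2,576/2,.058),"gasket",ray(c,108,133,.005))
d=P["s1"]-P["s_1"];print(np.linalg.norm(d)); 
ob=[(-.042,.06),(-.042,0),(-.042,-.06),(-.08,-.135),(.07,-.135)]
pts=np.array([P[k][:2] for k in("s1","s0","s_1","fr","br")]);ob=np.array(ob)
a=ob-ob.mean(0);b=pts-pts.mean(0);U,S,V=np.linalg.svd(a.T@b);r=(U@V).T
t=pts.mean(0)-r@ob.mean(0);print("yaw",np.degrees(np.arctan2(r[1,0],r[0,0])),"orig",t,"res",(ob@r.T+t-pts).round(4))
for q in[(-.065,-.12),(-.065,-.09),(-.065,-.03),(-.065,.12),(-.037,0),(-.08,-.09)]:
  p=r@np.array(q)+t;print(q,p.round(4),"scene px",np.round(proj(cam("scene"),[*p,.05])))
```

```text
s1 [0.5581 0.1177 0.05  ]
s0 [0.5649 0.0585 0.05  ]
s_1 [ 0.5725 -0.001   0.05  ]
fr [ 0.5442 -0.077   0.05  ]
br [ 0.6906 -0.0599  0.05  ]
seamend [ 0.5816 -0.0724  0.05  ]
n1 [ 0.5392 -0.0098  0.05  ]
n2 [ 0.5712 -0.0559  0.05  ]
n3 [ 0.5432 -0.061   0.05  ]
vial [ 0.61015058 -0.10931706  0.        ] cap [ 0.61013325 -0.1089828   0.058     ] gasket [0.48039319 0.05161282 0.005     ]
0.11953519844809724
yaw 6.9387532739065065 orig [0.60654479 0.06454097] res [[-0.0005  0.0014]
 [-0.0001  0.001 ]
 [-0.0004  0.0009]
 [-0.0008 -0.0021]
 [ 0.0017 -0.0011]]
(-0.065, -0.12) [ 0.5565 -0.0624] scene px [307. 245.]
(-0.065, -0.09) [ 0.5529 -0.0327] scene px [297. 238.]
(-0.065, -0.03) [0.5456 0.0269] scene px [279. 225.]
(-0.065, 0.12) [0.5275 0.1758] scene px [240. 197.]
(-0.037, 0) [0.5698 0.0601] scene px [281. 215.]
(-0.08, -0.09) [ 0.538  -0.0345] scene px [292. 241.]
```

The pose fit leaves residuals of 2 mm or less: case yaw 6.9°, notch centre about (0.553, -0.033). I'll shut the gripper, turn it 83° about tool z so that its narrow 22 mm side spans the notch depth, and move to above the notch.

Request:
send_rows --angular '[[0,0,7],[0,0,14],[0,0,21],[0,0,28],[0,0,35],[0,0,42],[0,0,49],[0,0,56],[0,0,63],[0,0,70]]' --slide '[[-0.012,0.003,0],[-0.024,0.006,0.01],[-0.036,0.009,0.02],[-0.048,0.013,0.03],[-0.061,0.016,0.04],[-0.073,0.02,0.05],[-0.085,0.023,0.06],[-0.097,0.026,0.07],[-0.11,0.03,0.08],[-0.1215,0.033,0.09]]' --claw '[1,1,1,1,1,1,1,1,1,1]'

```text
time: 0.98
tool_pos: [0.5521, -0.0333, 0.1265]
ee_rot: [179.9, 0.0, -70.4]
wrist_force: [0.9, 0.1, -1.1]
gripper_width: 0.004
```

Request:
send_rows --angular '[[0,0,7],[0,0,13],[0,0,13],[0,0,13],[0,0,13],[0,0,13],[0,0,13],[0,0,13],[0,0,13],[0,0,13]]' --slide '[[0,0,0.002],[0,0,0.005],[0,0,0.01],[0,0,0.015],[0,0,0.02],[0,0,0.02],[0,0,0.02],[0,0,0.02],[0,0,0.02],[0,0,0.02]]' --claw '[1,1,1,1,1,1,1,1,1,1]'

```text
time: 1.82
tool_pos: [0.5522, -0.0334, 0.1067]
ee_rot: [179.9, -0.0, -83.3]
wrist_force: [0.1, 0.5, 0.2]
gripper_width: -0.003
```

Run:
```python
from h import *
o=get_obs();print(o["time"],o["tool_pos"],o["ee_rot"],o["wrist_force"],o["gripper_width"])
a=grab_frame("wrist");s=grab_frame("side");
cv2.imwrite("pics/w1.png",a[:,:,::-1])
u,v=map(int,proj(cam("side"),[.553,-.033,.06]));u=min(max(u,100),460);v=min(max(v,75),345)
o=np.zeros((600,400,3),np.uint8);o[:300]=cv2.resize(s[v-75:v+75,u-100:u+100],(400,300),interpolation=3)
s=grab_frame("scene");o[300:]=cv2.resize(s[165:315,200:400],(400,300),interpolation=3)
cv2.imwrite("pics/ss1.png",o[:,:,::-1]);print(u,v)
```

```text
1.8167 [ 0.55221216 -0.03340191  0.10672062] [ 1.79934032e+02 -1.59966183e-03 -8.33422355e+01] [0.05739139 0.5226957  0.24991165] -0.0027627576221635115
284 185
```

View pics/w1.png

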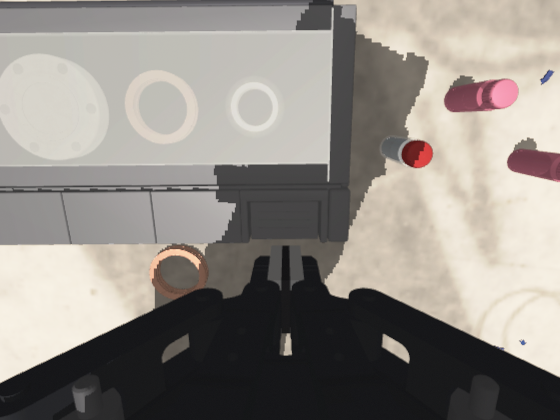

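View pics/ss1.png

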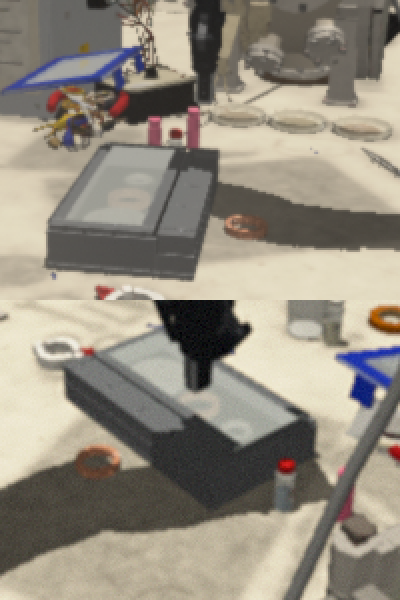

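The close wrist view shows the recess plainly. The key is at columns 248-325, rows 198-240, centred near (286,218), in the rightmost length. The shut fingers are in line with it, and the vial (415,153) and gasket (180,270) are clear. I'll check the centre numerically.

Run:
```python
from h import *
c=cam("wrist",[.5522,-.0334,.1067],[179.93,0,-83.34])
for u,v in[(248,200),(325,200),(248,239),(325,239)]:print(ray(c,u,v,.044).round(4))
for u,v in[(240,188),(330,188),(348,240),(346,188),(70,242),(62,190)]:print(u,v,ray(c,u,v,.05).round(4))
```

```text
[ 0.5633 -0.0069  0.044 ]
[ 0.5695 -0.0598  0.044 ]
[ 0.5347 -0.0093  0.044 ]
[ 0.5411 -0.0641  0.044 ]
240 188 [ 0.5725 -0.0014  0.05  ]
330 188 [ 0.5794 -0.061   0.05  ]
348 240 [ 0.5443 -0.0791  0.05  ]
346 188 [ 0.5806 -0.0716  0.05  ]
70 242 [0.5205 0.1133 0.05  ]
62 190 [0.5574 0.1166 0.05  ]
```

The centre is (0.552, -0.035), and the tool is within 2 mm of it. Going down.

Request:
send_rows --angular '[[0,0,0],[0,0,0],[0,0,0],[0,0,0],[0,0,0],[0,0,0],[0,0,0],[0,0,0],[0,0,0],[0,0,0]]' --slide '[[0.001,0,0.006],[0.001,0,0.013],[0.001,0,0.02],[0.001,0,0.026],[0.001,0,0.03],[0.001,0,0.033],[0.001,0,0.036],[0.001,0,0.039],[0.001,0,0.041],[0.001,0,0.042]]' --claw '[1,1,1,1,1,1,1,1,1,1]'

```text
time: 2.8
tool_pos: [0.5522, -0.0343, 0.0644]
ee_rot: [179.9, 0.0, -83.3]
wrist_force: [0.3, -0.1, -0.4]
gripper_width: 0.002
```

Request:
send_rows --angular '[[0,0,0],[0,0,0],[0,0,0],[0,0,0],[0,0,0],[0,0,0],[0,0,0],[0,0,0],[0,0,0],[0,0,0]]' --slide '[[0,0,0.0005],[0,0,0.001],[0,0,0.0015],[0,0,0.002],[0,0,0.0025],[0,0,0.003],[0,0,0.0035],[0,0,0.004],[0,0,0.004],[0,0,0.004]]' --claw '[1,1,1,1,1,1,1,1,1,1]'

```text
time: 3.63
tool_pos: [0.5521, -0.0343, 0.0604]
ee_rot: [179.9, -0.0, -83.3]
wrist_force: [0.5, -0.6, 0.1]
gripper_width: 0.0
```

Request:
send_rows --angular '[[0,0,0],[0,0,0],[0,0,0],[0,0,0],[0,0,0],[0,0,0],[0,0,0],[0,0,0],[0,0,0],[0,0,0]]' --slide '[[0,0,0.0003],[0,0,0.0006],[0,0,0.0009],[0,0,0.0012],[0,0,0.0015],[0,0,0.0018],[0,0,0.0021],[0,0,0.0024],[0,0,0.0027],[0,0,0.003]]' --claw '[1,1,1,1,1,1,1,1,1,1]'

```text
time: 4.47
tool_pos: [0.5521, -0.0343, 0.0574]
ee_rot: [179.9, 0.0, -83.3]
wrist_force: [-0.6, 0.6, -0.5]
gripper_width: 0.003
```

Request:
send_rows --angular '[[0,0,0],[0,0,0],[0,0,0],[0,0,0],[0,0,0],[0,0,0],[0,0,0],[0,0,0],[0,0,0],[0,0,0]]' --slide '[[0,0,0.0003],[0,0,0.0006],[0,0,0.0009],[0,0,0.0012],[0,0,0.0015],[0,0,0.0018],[0,0,0.0021],[0,0,0.0024],[0,0,0.0027],[0,0,0.003]]' --claw '[1,1,1,1,1,1,1,1,1,1]'

```text
time: 5.3
tool_pos: [0.5521, -0.0343, 0.0543]
ee_rot: [179.9, 0.0, -83.3]
wrist_force: [0.0, 0.2, 0.9]
gripper_width: 0.0
```

Run:
```python
from h import *
a=grab_frame("wrist");s=grab_frame("scene")
o=np.zeros((600,560,3),np.uint8);o[:300]=cv2.resize(s[165:315,180:460],(560,300),interpolation=3)
o[300:]=a[80:380]
cv2.imwrite("pics/p2.png",o[:,:,::-1])
```

```text
(no output)
```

View pics/p2.png

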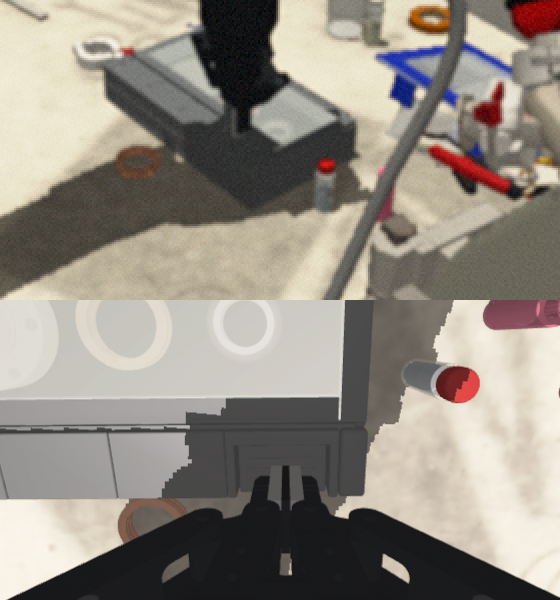

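The fingers are inside the notch outline (lower panel, 235-330, 440-490). There is no contact force and the lid is still shut. I'll check where the tips are.

Run:
```python
from h import *
c=cam("wrist",[.5521,-.0343,.0543],[179.93,0,-83.34])
M=R.from_euler("xyz",[179.93,0,-83.34],degrees=True).as_matrix()
for z in(.0,.006,.012,.019):
  for y in(-.011,0,.011):print(z,y,np.round(proj(c,M@[0,y,z]+[.5521,-.0343,.0543])))
r=R.from_euler("z",6.9,degrees=True).as_matrix()
for x,y in[(-.05,-.065),(-.05,-.115),(-.08,-.065),(-.08,-.115)]:
  for z in(.05,.044,.037):print(x,y,z,np.round(proj(c,r@[x,y,z]+[.6065,.0645,0])))
print(get_obs()["wrist_force"])
```

```text
0.0 -0.011 [284. 235.]
0.0 0 [284. 255.]
0.0 0.011 [284. 275.]
0.006 -0.011 [284. 231.]
0.006 0 [284. 251.]
0.006 0.011 [284. 270.]
0.012 -0.011 [284. 228.]
0.012 0 [284. 247.]
0.012 0.011 [284. 265.]
0.019 -0.011 [284. 224.]
0.019 0 [284. 242.]
0.019 0.011 [284. 260.]
-0.05 -0.065 0.05 [232. 224.]
-0.05 -0.065 0.044 [234. 220.]
-0.05 -0.065 0.037 [236. 217.]
-0.05 -0.115 0.05 [329. 223.]
-0.05 -0.115 0.044 [328. 220.]
-0.05 -0.115 0.037 [326. 216.]
-0.08 -0.065 0.05 [235. 277.]
-0.08 -0.065 0.044 [237. 272.]
-0.08 -0.065 0.037 [238. 266.]
-0.08 -0.115 0.05 [327. 276.]
-0.08 -0.115 0.044 [326. 271.]
-0.08 -0.115 0.037 [325. 266.]
[ 0.44013459  0.22204774 -0.44311269]
```

The predicted tip is farther ahead than the pads seen at row 245, so the real tips probably reach less than 19 mm. They are over the key either way, so I'll keep going down slowly.

Request:
send_rows --angular '[[0,0,0],[0,0,0],[0,0,0],[0,0,0],[0,0,0],[0,0,0],[0,0,0],[0,0,0],[0,0,0],[0,0,0]]' --slide '[[0,0,0.0003],[0,0,0.0006],[0,0,0.0009],[0,0,0.0012],[0,0,0.0015],[0,0,0.0018],[0,0,0.0021],[0,0,0.0024],[0,0,0.0027],[0,0,0.003]]' --claw '[1,1,1,1,1,1,1,1,1,1]'

```text
time: 6.23
tool_pos: [0.5521, -0.0343, 0.0513]
ee_rot: [179.9, 0.0, -83.4]
wrist_force: [-0.9, 0.5, 0.1]
gripper_width: 0.001
```

Request:
send_rows --angular '[[0,0,0],[0,0,0],[0,0,0],[0,0,0],[0,0,0],[0,0,0],[0,0,0],[0,0,0],[0,0,0],[0,0,0]]' --slide '[[0,0,0.0003],[0,0,0.0006],[0,0,0.0009],[0,0,0.0012],[0,0,0.0015],[0,0,0.0018],[0,0,0.0021],[0,0,0.0024],[0,0,0.0027],[0,0,0.003]]' --claw '[1,1,1,1,1,1,1,1,1,1]'

```text
time: 7.07
tool_pos: [0.5521, -0.0343, 0.0483]
ee_rot: [179.9, 0.0, -83.3]
wrist_force: [-0.6, 0.3, -0.6]
gripper_width: 0.0
```

Run:
```python
from h import *
s=grab_frame("scene");w=grab_frame("wrist")
o=np.zeros((600,800,3),np.uint8);o[:300]=cv2.convertScaleAbs(cv2.resize(s[190:265,210:410],(800,300),interpolation=3),alpha=1.6)
o[300:]=cv2.convertScaleAbs(cv2.resize(w[190:290,160:427],(800,300),interpolation=3),alpha=1.8)
cv2.imwrite("pics/p3.png",o[:,:,::-1])
for z in(.05,.037,.03):print(np.round(proj(cam("scene"),[.552,-.034,z])))
```

```text
[297. 238.]
[297. 244.]
[297. 246.]
```

View pics/p3.png

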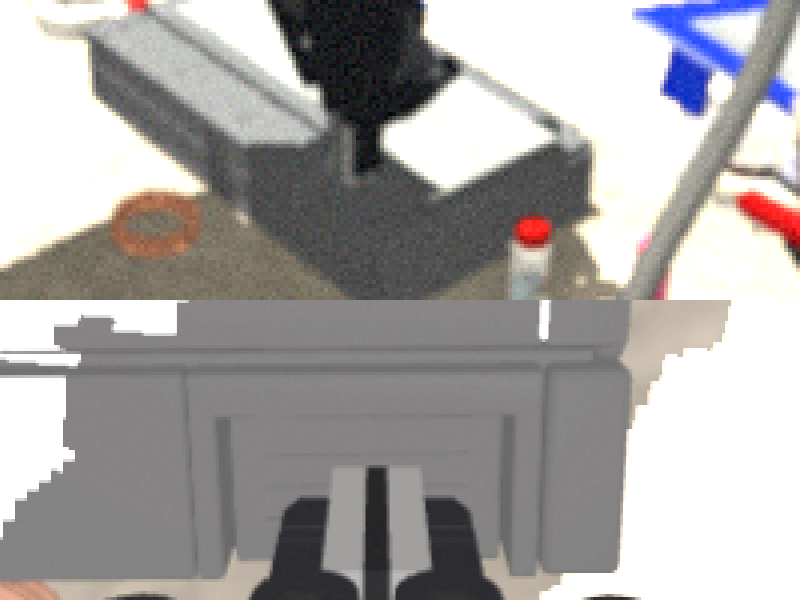

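The tips look to be still at about rim height. In the scene crop the black tip is at (362,172), which is z of 0.05-0.06. I'll continue down slowly, watching the force.

Request:
send_rows --angular '[[0,0,0],[0,0,0],[0,0,0],[0,0,0],[0,0,0],[0,0,0],[0,0,0],[0,0,0],[0,0,0],[0,0,0]]' --slide '[[0,0,0.0003],[0,0,0.0006],[0,0,0.0009],[0,0,0.0012],[0,0,0.0015],[0,0,0.0018],[0,0,0.0021],[0,0,0.0024],[0,0,0.0027],[0,0,0.003]]' --claw '[1,1,1,1,1,1,1,1,1,1]'

```text
time: 8.0
tool_pos: [0.552, -0.0343, 0.0452]
ee_rot: [179.9, 0.0, -83.3]
wrist_force: [0.4, 0.1, 0.3]
gripper_width: 0.001
```

Worked from the images, the pad ends sit about 14 mm behind the reported TCP, not 19 mm ahead. That holds for both the open and shut views, so contact should come near TCP z of 0.030. I'll lean the palm 12° away from the lid for clearance and continue.

Request:
send_rows --angular '[[3,0,0],[6,0,0],[9,0,0],[12,0,0],[12,0,0],[12,0,0],[12,0,0],[12,0,0],[12,0,0],[12,0,0]]' --slide '[[0,-0.001,-0.001],[0,-0.002,-0.001],[0,-0.003,-0.001],[0,-0.003,0],[0,-0.003,0.001],[0,-0.003,0.002],[0,-0.003,0.003],[0,-0.003,0.004],[0,-0.003,0.005],[0,-0.003,0.006]]' --claw '[1,1,1,1,1,1,1,1,1,1]'

```text
time: 8.83
tool_pos: [0.5555, -0.0337, 0.039]
ee_rot: [-168.1, -0.0, -83.3]
wrist_force: [0.4, -0.4, -0.4]
gripper_width: 0.001
```

Request:
send_rows --angular '[[0,0,0],[0,0,0],[0,0,0],[0,0,0],[0,0,0],[0,0,0],[0,0,0],[0,0,0],[0,0,0],[0,0,0]]' --slide '[[0,0.0001,0.0005],[0,0.0002,0.001],[0,0.0003,0.0015],[0,0.0004,0.002],[0,0.0005,0.0025],[0,0.0006,0.003],[0,0.0007,0.0035],[0,0.0008,0.004],[0,0.0009,0.0045],[0,0.001,0.005]]' --claw '[1,1,1,1,1,1,1,1,1,1]'

```text
time: 9.67
tool_pos: [0.5556, -0.0337, 0.0338]
ee_rot: [-168.1, -0.0, -83.3]
wrist_force: [0.2, 0.4, 0.2]
gripper_width: -0.002
```

Request:
send_rows --angular '[[0,0,0],[0,0,0],[0,0,0],[0,0,0],[0,0,0],[0,0,0],[0,0,0],[0,0,0],[0,0,0],[0,0,0]]' --slide '[[0,0.0001,0.0003],[0,0.0001,0.0006],[0,0.0002,0.0009],[0,0.0002,0.0012],[0,0.0003,0.0015],[0,0.0004,0.0018],[0,0.0004,0.0021],[0,0.0005,0.0024],[0,0.0006,0.0027],[0,0.0006,0.003]]' --claw '[1,1,1,1,1,1,1,1,1,1]'

```text
time: 10.5
tool_pos: [0.5557, -0.0337, 0.0312]
ee_rot: [-168.1, -0.0, -83.3]
wrist_force: [-2.2, 0.3, 7.4]
gripper_width: 0.002
```

Contact at 7.4 N, which matches the key's resistance. I'll keep pressing.

Request:
send_rows --angular '[[0,0,0],[0,0,0],[0,0,0],[0,0,0],[0,0,0],[0,0,0],[0,0,0],[0,0,0],[0,0,0],[0,0,0]]' --slide '[[0,0.0001,0.0003],[0,0.0001,0.0006],[0,0.0002,0.0009],[0,0.0002,0.0012],[0,0.0003,0.0015],[0,0.0004,0.0018],[0,0.0004,0.0021],[0,0.0005,0.0024],[0,0.0006,0.0027],[0,0.0006,0.003]]' --claw '[1,1,1,1,1,1,1,1,1,1]'

```text
time: 11.33
tool_pos: [0.5557, -0.0337, 0.0284]
ee_rot: [-168.1, 0.0, -83.3]
wrist_force: [-2.4, 0.7, 6.4]
gripper_width: -0.003
```

Run:
```python
from h import *
s=grab_frame("scene");w=grab_frame("wrist")
o=np.zeros((600,560,3),np.uint8);o[:300]=cv2.resize(s[180:285,210:406],(560,300),interpolation=3)
o[300:]=w[60:360]
cv2.imwrite("pics/p4.png",cv2.convertScaleAbs(o,alpha=1.4)[:,:,::-1])
```

```text
(no output)
```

View pics/p4.png

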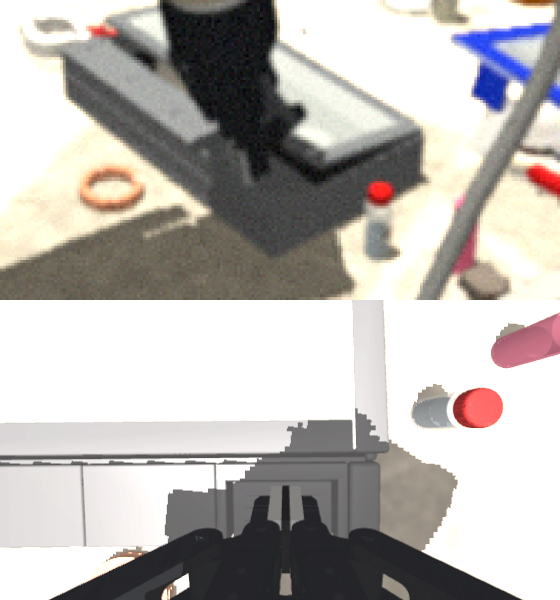

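The lid is rising; in the scene crop its front edge is up near (320,165). The force holds steady at about 7 N. Continuing to the end stop.

Request:
send_rows --angular '[[0,0,0],[0,0,0],[0,0,0],[0,0,0],[0,0,0],[0,0,0],[0,0,0],[0,0,0],[0,0,0],[0,0,0]]' --slide '[[0,0.0001,0.0002],[0,0.0001,0.0004],[0,0.0001,0.0006],[0,0.0002,0.0008],[0,0.0002,0.001],[0,0.0002,0.0012],[0,0.0003,0.0014],[0,0.0003,0.0016],[0,0.0004,0.0018],[0,0.0004,0.002]]' --claw '[1,1,1,1,1,1,1,1,1,1]'

```text
time: 12.27
tool_pos: [0.5557, -0.0337, 0.0266]
ee_rot: [-168.0, 0.0, -83.3]
wrist_force: [-2.2, -0.3, 7.1]
gripper_width: -0.006
```

Request:
send_rows --angular '[[0,0,0],[0,0,0],[0,0,0],[0,0,0],[0,0,0],[0,0,0],[0,0,0],[0,0,0],[0,0,0],[0,0,0]]' --slide '[[0,0.0001,0.0002],[0,0.0001,0.0004],[0,0.0001,0.0006],[0,0.0002,0.0008],[0,0.0002,0.001],[0,0.0002,0.0012],[0,0.0003,0.0014],[0,0.0003,0.0016],[0,0.0004,0.0018],[0,0.0004,0.002]]' --claw '[1,1,1,1,1,1,1,1,1,1]'

```text
time: 13.1
tool_pos: [0.5557, -0.0337, 0.0249]
ee_rot: [-168.0, 0.0, -83.3]
wrist_force: [-3.7, 0.1, 10.8]
gripper_width: 0.0
```

Run:
```python
from h import *
s=grab_frame("side");w=grab_frame("wrist");print(get_obs()["wrist_force"])
o=np.zeros((600,560,3),np.uint8);o[:300]=cv2.resize(s[120:270,170:450],(560,300),interpolation=3)
o[300:]=w[60:360]
cv2.imwrite("pics/p5.png",o[:,:,::-1])
```

```text
[-1.96534572  0.62619077  7.77548093]
```

View pics/p5.png

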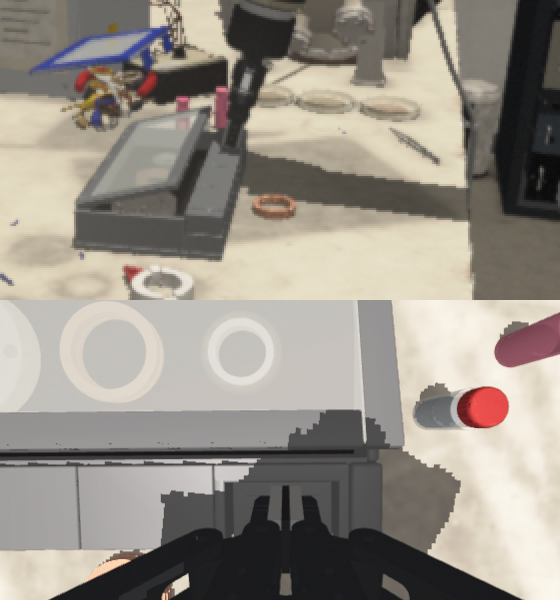

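The lid stands well ajar (side view, front edge from (205,108) to (180,195)), and the gripper leans clear of it. One more small press will confirm the stop.

Request:
send_rows --angular '[[0,0,0],[0,0,0],[0,0,0],[0,0,0],[0,0,0],[0,0,0],[0,0,0],[0,0,0],[0,0,0],[0,0,0]]' --slide '[[0,0,0.0002],[0,0.0001,0.0004],[0,0.0001,0.0006],[0,0.0002,0.0008],[0,0.0002,0.001],[0,0.0002,0.0011],[0,0.0002,0.0012],[0,0.0002,0.0012],[0,0.0002,0.0012],[0,0.0002,0.0012]]' --claw '[1,1,1,1,1,1,1,1,1,1]'

```text
time: 14.03
tool_pos: [0.5558, -0.0337, 0.0247]
ee_rot: [-168.0, 0.0, -83.3]
wrist_force: [-5.4, 0.6, 17.1]
gripper_width: -0.008
```

The force rose to 17 N for only 0.2 mm of travel, so the key is on its end stop. Retreating along the tool axis, up and away from the lid.

Request:
send_rows --angular '[[0,0,0],[0,0,0],[0,0,0],[0,0,0],[0,0,0],[0,0,0],[0,0,0],[0,0,0],[0,0,0],[0,0,0]]' --slide '[[0,0,-0.003],[0,0,-0.01],[0,0,-0.02],[0,0,-0.035],[0,0,-0.05],[0,0,-0.065],[0,0,-0.08],[0,0,-0.095],[0,0,-0.11],[0,0,-0.12]]' --claw '[1,1,1,1,1,1,1,1,1,1]'

```text
time: 14.87
tool_pos: [0.5308, -0.0368, 0.1439]
ee_rot: [-167.9, 0.0, -83.3]
wrist_force: [-0.5, 0.5, 0.0]
gripper_width: -0.002
```

Run:
```python
from h import *
s=grab_frame("side");c=grab_frame("scene");o=get_obs();print(o["time"],o["tool_pos"],o["wrist_force"])
p=np.zeros((600,560,3),np.uint8);p[:300]=cv2.resize(s[120:270,170:450],(560,300),interpolation=3)
p[300:]=cv2.resize(c[180:285,210:406],(560,300),interpolation=3)
cv2.imwrite("pics/p6.png",p[:,:,::-1])
```

```text
14.9667 [ 0.53147871 -0.03665785  0.14391398] [0.49008967 0.50933847 0.21749782]
```

View pics/p6.png

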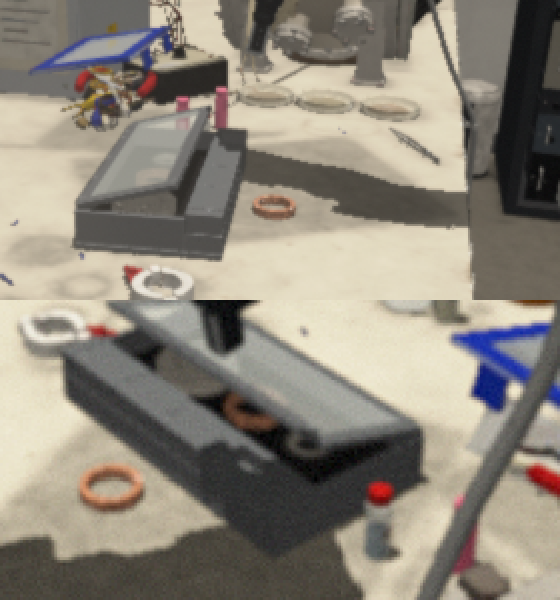

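The lid stays ajar with the key down (scene crop, notch at (240,465)). The gripper is clear, and the vial (380,520), gasket (112,487) and clamp (55,335) have not moved. Handing in.

```bash
python3 -c "
from rig import *
print(sign_off())"
```

```text
the job is handed in; nothing more can be done
None
```

The job is done and handed in at about 15 s of the 51 s allowed; sign-off gives no verdict. I pressed the release key to its stop, the lid popped ajar, and the gripper is clear.

- **Finding the notch:** it showed in the wrist images in the rightmost length of the rim (case y = -90 mm), so I did not need to sweep a fingertip along it. The press there confirmed the spot.
- **Pressing the key:** with the fingers shut and leaning 12° away from the lid, the key moved steadily at about 7 N over roughly 7 mm. The force then rose to 17 N with almost no further travel, which is the end stop.
- **Last checks:** after backing off, the wrist force was about zero. The lid was still standing ajar in both fixed cameras, and the vial, clamp and gasket pack looked unmoved in the pictures. I judged the lid's angle by eye and did not measure it.
- **One disagreement:** the stated fingertip position (19 mm ahead of the TCP) did not match. The tips sat roughly 12–14 mm behind the reported TCP, so I relied on the force reading to find contact.

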